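# Tip two glass beads from a scoop onto the bead grader

## Robot

A 6-joint arm with a two-finger parallel gripper is mounted at the origin on the work surface. World frame = base frame: x ahead of the robot, y to its left, z up, the work surface at z = 0. Lengths are in m, angles in rad, forces in N, time in s.
With the tool pointing down it reaches from about 0.375 to 0.925 m from the base axis. Payload 5.7 kg.
Tool frame: the origin (TCP) lies midway between the tips of the shut fingers; the grasp point (between the pads) lies 19 mm behind it; z points along the fingers, y is the direction in which the jaws open and shut (so a half turn about z gives the same grasp; the last joint's range is limited). The gripper opens to 85 mm and grips with 20 to 120 N. Pads are 22 mm wide; open, the fingers measure 114 mm over their backs; the gripper's body (76 mm by 85 mm) begins 54 mm behind the grasp point. The pads swing forward as they close: fully open they stand 13 mm farther back than shut.
Start: joints at [1.075, 0.359, 1.51, -0, 1.272, -0.115], TCP at [0.223, 0.557, 0.231] pointing down, gripper open.
Joint ranges: [-2.97, 2.97], [-1.01, 2.36], [0.21, 2.38], [-0.96, 4.11], [0.2, 2.71], [-2.98, 2.98]. Speed limits (rad/s): [2.39, 2.39, 3.14, 3.14, 3.14, 3.14].

## Interface

Orientations are given as a unit quaternion [w, x, y, z].
In Python, from plant import observe, read_camera, get_calibration, finish_job, boxes_of gives the robot as it stands.
- The arm moves only by the tool drive_tool, never from a script. Its argument "moves" is a list of rows, each an object with "jaw": the gripper's target within -1 to 1 (fully open at 1, half-way at 0, shut at -1); "linear": the shift along the tool's x, y, z in m, a list of three; "rotation": the turn, a rotation vector about the tool's x, y, z in rad, a list of three. A call has 1 to 10 rows; each row shifts and turns the pose as measured when the row begins, along the tool's axes as they then stand; what a row does not reach is not made up. A row lasts 1/12 s, in which the tool goes at most 41.7 mm and 7.16 degrees, less where a joint would pass 70% of its speed; a pose out of reach is approached as far as the arm can. A call is refused whole if a number of a shift passes 0.0417 or a number of a turn 0.125, either way. A call with a gripper value outside its range is refused whole. The fingers move at their own pace and stop on an object; the grip force is fixed at half the most. Time passes only in rows, so rows that do not move let the fingers close. It gives the time, the measured TCP pose, the force and the opening at its end, in the units of the state.
- observe(): the state, without advancing time (a new reading comes with each control period).
- read_camera(name): name is "side" or "top"; returns the picture (384x512x3 uint8, red, green, blue); there is no depth.
- get_calibration(name): a dict with "mtx" (3x3 intrinsics, pixels), "cam_to_world" (4x4, takes a point from camera to world coordinates). Camera axes: x right, y up, looking along -z (the intrinsics and any distortion apply to the point x, -y, -z); pixel columns grow to the right and rows downward; lengths in m; the calibration is good to about 2 mm. A picture is of the moment at which its call begins. get_calibration takes no time and is no camera call.
- finish_job(): hands the job in, once; it reports no verdict.
Trained networks look in the newest picture that a camera, given by its name, has taken for a name from the list of things; names that differ only in an ending like _2 or _b are one class to them, and where a whole thing is asked for, a point or a joint stands for the part that bears it (a point fixed in the world has none). Each returns a list of dicts, best first, with "p" (0 to 1); they miss things now and then, are a little off and sometimes report something else, mostly with a low value. They report only what shows in the picture. A call takes as long as a camera call. They do not tell look-alikes from the thing itself.
- boxes_of(camera, query): "at" ([x, y, z] in m, in world coordinates, good to about 4 mm: the middle of the surface that is visible of it).
The state is a dict: "clock": time; "joints": joint angles; "joint_velocities": joint speeds; "tau": joint torques, N m; "tcp_pos": TCP position; "eef_rot": TCP orientation; "contact_force": force on the tool from outside, world axes, zero at the start; "torque": the same for the moment, N m; "opening": finger opening in m.
Only numpy, scipy, OpenCV 4.12 (cv2) and the standard library are available. Lean on these libraries where they do the work, as an engineer would, in place of code of your own. Each camera call takes 0.05 s, during which the arm holds its last target. There are 200 camera calls.

## Task

Pick up the yellow scoop with the two loose glass beads in it and tip it over the high end of the wooden bead grader, so that the beads run down and the small green one ends in the pocket under the narrow green slot and the big amber one in the pocket under the wide orange slot. Then stand the empty yellow scoop upright on the table top and let go. Leave the blue battery scoop and the other things on the ledge where they are.

Things in the scene. Friction and masses are not known exactly. Their poses are not given: they have to be found in the camera images.
- yellow_scoop: Loose yellow plastic scoop, about 0.1 kg, two loose beads in it. Origin: middle of its flat underside, z up; open mouth at its -x end. x -50 to +46 mm, 54 mm wide (y), side walls 40 mm high, inner width 46 mm. Floor falls 12 degrees from the lip back to the rear wall, so the beads lie at the back; they roll out when the mouth is tipped down 30 to 45 degrees (slowly).
- yellow_scoop_handle (a point): Where to grip the yellow scoop's upright handle, at (39, 0, 72) mm in the scoop's frame, axes as the scoop's. The handle is a block 14 mm thick (x +32 to +46) and 30 mm wide (y), free on all sides from z 40 to 94 mm; grip either pair of faces.
- yellow_scoop_mouth (a point): Middle of the yellow scoop's mouth lip, over which the beads roll, at (-50, 0, 22) mm in the scoop's frame.
- small_bead: Green glass ball bead, 22 mm diameter, 14 g, loose in the yellow scoop. Origin at its centre.
- big_bead: Amber glass ball bead, 32 mm diameter, 43 g, loose in the yellow scoop. Origin at its centre.
- grader: Bead grader, fixed: wooden V trough sloping down 14 degrees to its -x end. Origin: middle of its underside on the table; x along the trough, z up. 250 x 92 mm. High end (x +126): V bottom 124 mm, rims 150 mm up. Going down: 90 mm closed bare wood, 80 mm green with a 27 mm slot, 80 mm orange with a 40 mm slot, end stop. Small bead drops through the green slot, big one through the orange.
- grader_feed (a point): Point on the bottom of the V at the high end, in grader frame (102, 0, 118) mm: bring the scoop's lip over it, mouth facing the grader's -x, and tip. Lip 30 to 60 mm above this point and within 15 mm sideways is good.
- grader_small_pocket (a point): Inside of the pocket under the green slot (a small bead lying there has its centre within 40 mm of this point).
- grader_big_pocket (a point): Inside of the pocket under the orange slot (a big bead lying there has its centre within 40 mm of this point).
- blue_scoop: Bystander: blue scoop of the same shape with two black batteries fixed in it; leave it. Origin and axes as the yellow scoop.
- spray_can: Bystander: green spray can, 52 mm diameter, 190 mm high. Origin: middle of its underside.
- mirror: Bystander: small round steel mirror on a stand, 130 mm wide, 140 mm high. Origin: middle of its underside.
- mug: Bystander: white ceramic mug with three pens, 80 mm diameter, 140 mm high with the pens. Origin: middle of its underside.
- soap_case: Bystander: blue plastic soap case, 75 x 108 x 40 mm. Origin: middle of its underside.
- lamp: Bystander: round white plastic battery lamp with a toggle, 100 mm diameter, 42 mm high. Origin: middle of its underside.
Mind the look-alikes: they are no part of the job. There is more than one size of the yellow_scoop; the one meant has the size given above.

How it is judged:
On the way, in this order (a step that is already met when the one before it is completed fails the run):
1. the yellow scoop is tipped mouth-down over the high end of the grader (angle between yellow_scoop's own z axis and vertical above 0.25 rad and horizontal distance between yellow_scoop_mouth and grader_feed below 0.09 m and height (world z) of yellow_scoop_mouth above 0.09 m), for 0.05 s.
2. both beads have dropped into their own pockets (distance between small_bead and grader_small_pocket below 0.04 m and distance between big_bead and grader_big_pocket below 0.04 m), for 0.2 s.
At the end, for the whole second after the job is handed in: The small bead rests in the pocket under the green slot and the big bead in the pocket under the orange slot (centre within 40 mm of the pocket's point), and the yellow scoop stands upright (within 6 degrees), its underside on the table top (within 10 mm), released and at rest (all of step 2 and linear speed of each of small_bead, big_bead below 0.05 m/s and angle between yellow_scoop's own z axis and vertical below 0.1 rad and height (world z) of yellow_scoop between -0.01 and 0.01 m and linear speed of yellow_scoop below 0.03 m/s); the robot touches nothing.
It fails at once if the blue scoop is moved more than 30 mm or tipped over (distance of blue_scoop from where it was at the start of the episode above 0.03 m or angle between blue_scoop's own z axis and vertical above 0.5 rad).
It fails at once if the spray can, mirror, mug, soap case or lamp is moved more than 30 mm or tipped over (distance of any of spray_can, mirror, mug, soap_case, lamp from where it was at the start of the episode above 0.03 m or angle between any of spray_can, mirror, mug, soap_case, lamp's own z axis and vertical above 0.5 rad).
It also fails if it takes over 61 s, if anything falls off the work surface, if the arm or the gripper's body presses on something with over 40 N, if the wrist force passes 120 N, or if a joint passes its speed limit or range.

## Working session

There is one attempt and no reset: what is moved stays moved. The work goes in short steps, Python scripts to look and compute and a tool call to move; the robot and the scene stay as the last step left them, time stands still between calls to the robot, and variables do not carry over. Pictures are saved under pics/ and viewed, about 8 in all and at most 12, crops included, and the job is handed in when it is done.

Besides the shell and the picture viewer there is one more tool, called as a command line: name --argument value ..., lists and objects as JSON in quotes. drive_tool: Moves the arm, as the interface text tells. Its arguments: {"type":"object","properties":{"moves":{"type":"array","items":{"type":"object","properties":{"jaw":{"type":"number"},"linear":{"type":"array","items":{"type":"number"}},"rotation":{"type":"array","items":{"type":"number"}}}}}},"required":["moves"]}

```bash
mkdir -p pics
python3 - <<'E'
from plant import *
import cv2,numpy as np
for c in("side","top"):
    im=read_camera(c); cv2.imwrite(f"pics/{c}0.png",im[:,:,::-1])
    k=get_calibration(c); print(c,np.round(k["mtx"],1).tolist(),np.round(k["cam_to_world"],3).tolist())
    for q in("yellow_scoop","yellow_scoop_handle","yellow_scoop_mouth","blue_scoop","grader","grader_feed","small_bead","big_bead","spray_can","mirror","mug","soap_case","lamp"):
        print(q,[(np.round(d["at"],3).tolist(),round(d["p"],2)) for d in boxes_of(c,q)])
s=observe();print(s["clock"],s["tcp_pos"],s["eef_rot"],s["opening"])
E
```

```text
side [[375.5, 0.0, 257.9], [0.0, 375.5, 187.2], [0.0, 0.0, 1.0]] [[0.955, 0.157, -0.252, 0.295], [-0.296, 0.571, -0.765, -0.831], [0.024, 0.805, 0.592, 0.786], [0.0, 0.0, 0.0, 1.0]]
yellow_scoop [([0.501, -0.308, 0.026], 0.91), ([0.548, -0.403, 0.013], 0.87), ([0.623, -0.242, 0.014], 0.58)]
yellow_scoop_handle [([0.498, -0.306, 0.031], 0.85), ([0.545, -0.4, 0.015], 0.85), ([0.621, -0.241, 0.016], 0.79)]
yellow_scoop_mouth [([0.5, -0.301, 0.025], 0.87), ([0.549, -0.401, 0.015], 0.8), ([0.618, -0.239, 0.013], 0.56)]
blue_scoop [([0.563, 0.315, 0.03], 0.71)]
grader [([0.502, -0.047, 0.081], 0.66)]
grader_feed [([0.501, -0.039, 0.075], 0.64), ([0.771, 0.081, 0.037], 0.64)]
small_bead []
big_bead []
spray_can [([0.712, 0.286, 0.111], 0.86)]
mirror [([0.74, -0.309, 0.008], 0.96), ([0.562, 0.317, 0.031], 0.62)]
mug [([0.771, -0.145, 0.061], 0.92)]
soap_case [([0.771, 0.08, 0.04], 0.68), ([0.772, -0.141, 0.063], 0.44)]
lamp [([0.43, 0.43, 0.03], 0.61), ([0.504, -0.045, 0.081], 0.4)]
top [[364.7, 0.0, 249.7], [0.0, 364.7, 186.9], [0.0, 0.0, 1.0]] [[-0.012, 0.995, -0.095, 0.479], [-1.0, -0.012
[... 333 characters left out ...]
015], 0.76), ([0.625, -0.231, 0.014], 0.56), ([0.502, -0.29, 0.019], 0.55)]
blue_scoop [([0.555, 0.331, 0.03], 0.76)]
grader [([0.499, -0.031, 0.111], 0.79)]
grader_feed [([0.5, -0.04, 0.109], 0.79)]
small_bead [([0.734, -0.296, 0.043], 0.72), ([0.502, -0.036, 0.108], 0.53)]
big_bead [([0.526, -0.29, 0.038], 0.45)]
spray_can [([0.717, 0.3, 0.177], 0.64)]
mirror [([0.734, -0.298, 0.043], 0.86)]
mug [([0.788, -0.124, 0.053], 0.78), ([0.501, -0.038, 0.109], 0.36), ([0.438, 0.455, 0.038], 0.16)]
soap_case [([0.777, 0.104, 0.041], 0.79)]
lamp [([0.439, 0.454, 0.039], 0.89)]
1.4 [0.22296551 0.55697453 0.23126658] [-3.45519025e-05  1.89254933e-01  9.81927983e-01 -6.78184235e-05] 0.08544258703324832
```

```bash
python3 -c "
import cv2,numpy as np
cv2.imwrite('pics/both0.png',cv2.resize(np.hstack([cv2.imread('pics/side0.png'),cv2.imread('pics/top0.png')]),(800,300),interpolation=cv2.INTER_AREA))"
```

```text
(no output)
```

View pics/top0.png

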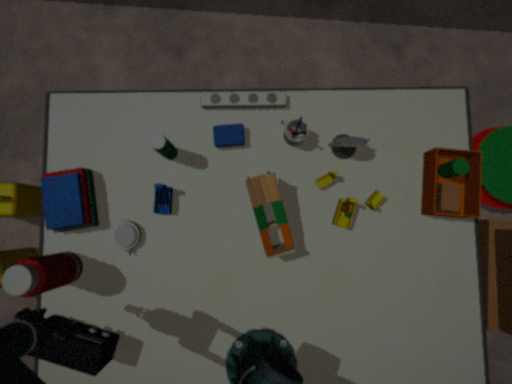

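View pics/side0.png

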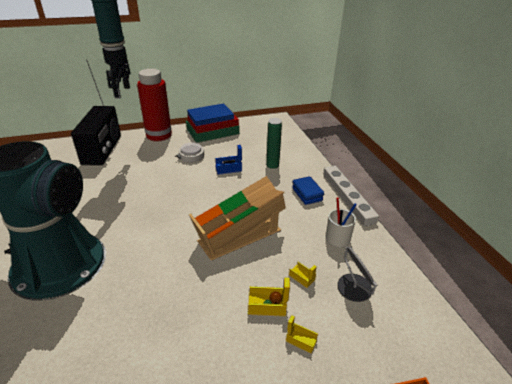

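Three yellow scoops show: A top (345,213)/side (268,300), B top (327,181)/side (303,274), C top (376,200)/side (301,337). A is the largest and has the beads in it, so it fits. I'll confirm that in one crop, with the grader alongside for corners.

```bash
python3 -c "
import cv2,numpy as np
t=cv2.imread('pics/top0.png');s=cv2.imread('pics/side0.png')
g=lambda im,x,y,w,h:cv2.convertScaleAbs(cv2.resize(im[y:y+h,x:x+w],(400,300),interpolation=cv2.INTER_CUBIC),alpha=1.3)
a=np.vstack([np.hstack([g(t,320,165,80,60),g(s,235,250,100,75)]),np.hstack([g(t,220,165,120,90),g(s,180,170,120,90)])])
cv2.imwrite('pics/crop.png',a)"
```

```text
(no output)
```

View pics/crop.png

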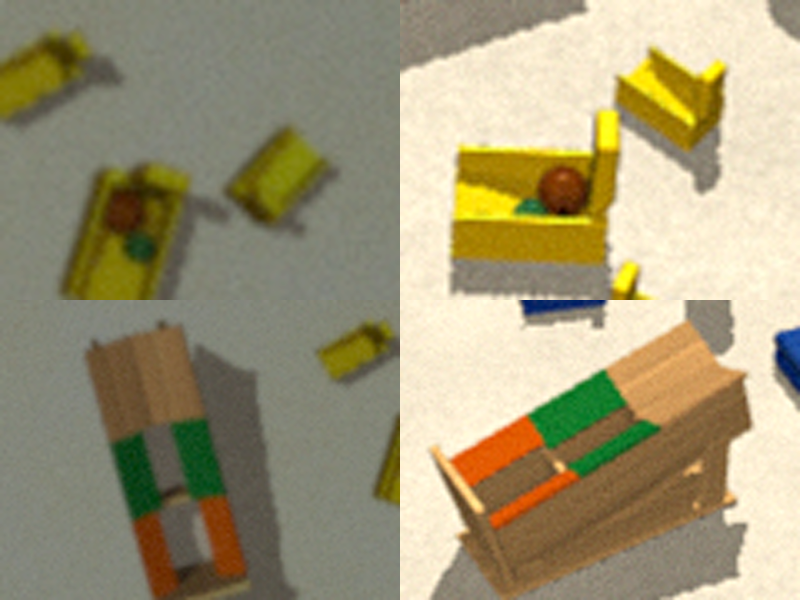

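Scoop A is confirmed: it's the largest, with the amber and green beads at its back (side about (276,297)). Its mouth faces the robot. The grader's high, bare-wood end is the far one. Next I fit both poses from the corners.

```bash
cat > fit.py <<'E'
import numpy as np
from scipy.optimize import least_squares
from plant import get_calibration
cal={c:get_calibration(c) for c in("side","top")}
def proj(c,P):
    k=cal[c];M=np.array(k["cam_to_world"]);p=(np.array(P)-M[:3,3])@M[:3,:3]
    p=p*[1,-1,-1];q=p@np.array(k["mtx"]).T;return q[:,:2]/q[:,2:]
def place(v,P):
    c,s=np.cos(v[2]),np.sin(v[2]);P=np.array(P)/1000
    return P@np.array([[c,s,0],[-s,c,0],[0,0,1]])+[v[0],v[1],0]
def fit(obs,x0):
    def r(v):return np.concatenate([(proj(c,place(v,[p]))-px).ravel() for c,p,px in obs])
    o=least_squares(r,x0,loss="soft_l1");return o.x,np.round(r(o.x),1).reshape(-1,2).tolist()
E
python3 - <<'E'
from fit import *
TL=lambda u,v:np.array([320+u/5,165+v/5]);TR=lambda u,v:np.array([235+(u-400)/4,250+v/4])
BL=lambda u,v:np.array([220+u*.3,165+(v-300)*.3]);BR=lambda u,v:np.array([180+(u-400)*.3,170+(v-300)*.3])
S=[("side",(-50,-27,0),TR(450,259)),("side",(-50,-27,40),TR(453,220)),("side",(46,-27,0),TR(605,263)),("side",(46,-27,40),TR(608,222)),
("side",(-50,27,40),TR(458,148)),("side",(39,0,94),TR(607,115)),("top",(39,0,94),TL(162,177)),("top",(-50,27,40),TL(65,292)),("top",(46,-27,40),TL(188,185)),("top",(46,27,40),TL(103,170))]
G=[("side",(126,-46,150),BR(747,373)),("side",(126,46,150),BR(688,322)),("side",(36,-46,127.6),BR(660,428)),("side",(36,46,127.6),BR(607,372)),("side",(-44,46,107.6),BR(528,416)),
("top",(126,46,150),BL(88,352)),("top",(126,-46,150),BL(183,325)),("top",(36,46,127.6),BL(108,440)),("top",(36,-46,127.6),BL(203,420)),("top",(-44,46,107.6),BL(133,522)),("top",(-44,-46,107.6),BL(227,497))]
s,r=fit(S,[.5,-.3,-.2]);print("scoop",s,r,"handle",place(s,[(39,0,72)]),"mouth",place(s,[(-50,0,22)]))
g,r=fit(G,[.5,-.04,.2]);print("grader",g,r,"feed",place(g,[(102,0,118)]))
E
```

```text
scoop [ 0.50652408 -0.29384865 -0.29794745] [[-0.2, -0.1], [-0.8, -0.7], [0.7, -0.7], [1.2, -0.7], [-1.6, -1.1], [-0.7, 1.9], [1.1, -0.1], [1.5, 0.9], [-0.3, -0.5], [1.3, -2.0]] handle [[ 0.54380579 -0.30529744  0.072     ]] mouth [[ 0.45872703 -0.27917072  0.022     ]]
grader [ 0.49931617 -0.03479819  0.25001968] [[0.6, -0.5], [0.7, -1.3], [-0.6, -0.8], [-1.2, -1.4], [-1.8, -0.6], [0.1, -1.3], [0.1, -0.8], [1.5, 0.6], [1.2, -1.0], [0.5, 0.5], [0.1, 0.5]] feed [[ 0.59814474 -0.00956104  0.118     ]]
```

```bash
cat > plan.py <<'E'
import numpy as np
from scipy.spatial.transform import Rotation as R
from plant import observe
S=np.array([.5065,-.2938,-.298]);G=np.array([.4993,-.0348,.250])
def pose(frame,pt,tilt):  # tool R for scoop at yaw tilt; y tool along scoop x
    Rs=R.from_euler("z",frame)*R.from_euler("y",-tilt)
    return Rs, Rs*R.from_matrix(np.array([[0,1,0],[1,0,0],[0,0,-1]]).T)
def now():
    s=observe();q=s["eef_rot"];return np.array(s["tcp_pos"]),R.from_quat([q[1],q[2],q[3],q[0]]),s
def rows(p0,R0,p1,R1,step=.038,rs=.11,n=None):
    d=np.linalg.norm(p1-p0);rv=(R0.inv()*R1).as_rotvec();n=n or int(max(np.ceil(d/step),np.ceil(np.abs(rv).max()/rs),1))
    for i in range(n):
        Ri=R0*R.from_rotvec(rv*i/n);print(np.round(Ri.inv().apply((p1-p0)/n),3).tolist(),np.round(rv/n,3).tolist())
    return p1,R1
E
python3 - <<'E'
from plan import *
p,r,s=now();_,Rg=pose(S[2],0,0)
yx=r.as_matrix()[:,1];print(yx,Rg.as_matrix()[:,1])
h=np.array([.544,-.305,.20])
m=np.array([.42,.15,.23]);Rm=r*R.from_rotvec((r.inv()*Rg).as_rotvec()*.5)
p,r=rows(p,r,m,Rm);print();rows(p,r,h,Rg)
E
```

```text
[ 3.71669425e-01  9.28365132e-01 -1.46263852e-04] [ 0.95592562 -0.29360894  0.        ]
[-0.028, -0.025, 0.0] [-0.0, 0.0, 0.062]
[-0.029, -0.024, 0.0] [-0.0, 0.0, 0.062]
[-0.031, -0.022, 0.0] [-0.0, 0.0, 0.062]
[-0.032, -0.02, 0.0] [-0.0, 0.0, 0.062]
[-0.033, -0.018, 0.0] [-0.0, 0.0, 0.062]
[-0.034, -0.016, 0.0] [-0.0, 0.0, 0.062]
[-0.035, -0.014, 0.0] [-0.0, 0.0, 0.062]
[-0.036, -0.011, 0.0] [-0.0, 0.0, 0.062]
[-0.037, -0.009, 0.0] [-0.0, 0.0, 0.062]
[-0.037, -0.007, 0.0] [-0.0, 0.0, 0.062]
[-0.037, -0.004, 0.0] [-0.0, 0.0, 0.062]
[-0.038, -0.002, 0.0] [-0.0, 0.0, 0.062]

[-0.036, -0.006, 0.002] [-0.0, 0.0, 0.057]
[-0.036, -0.004, 0.002] [-0.0, 0.0, 0.057]
[-0.036, -0.002, 0.002] [-0.0, 0.0, 0.057]
[-0.036, -0.0, 0.002] [-0.0, 0.0, 0.057]
[-0.036, 0.002, 0.002] [-0.0, 0.0, 0.057]
[-0.036, 0.004, 0.002] [-0.0, 0.0, 0.057]
[-0.036, 0.006, 0.002] [-0.0, 0.0, 0.057]
[-0.035, 0.008, 0.002] [-0.0, 0.0, 0.057]
[-0.035, 0.01, 0.002] [-0.0, 0.0, 0.057]
[-0.034, 0.012, 0.002] [-0.0, 0.0, 0.057]
[-0.034, 0.014, 0.002] [-0.0, 0.0, 0.057]
[-0.033, 0.016, 0.002] [-0.0, 0.0, 0.057]
[-0.032, 0.018, 0.002] [-0.0, 0.0, 0.057]
```

drive_tool --moves '[{"jaw": 1, "linear": [-0.028, -0.025, 0], "rotation": [0, 0, 0.062]}, {"jaw": 1, "linear": [-0.029, -0.024, 0], "rotation": [0, 0, 0.062]}, {"jaw": 1, "linear": [-0.031, -0.022, 0], "rotation": [0, 0, 0.062]}, {"jaw": 1, "linear": [-0.032, -0.02, 0], "rotation": [0, 0, 0.062]}, {"jaw": 1, "linear": [-0.033, -0.018, 0], "rotation": [0, 0, 0.062]}, {"jaw": 1, "linear": [-0.034, -0.016, 0], "rotation": [0, 0, 0.062]}, {"jaw": 1, "linear": [-0.035, -0.014, 0], "rotation": [0, 0, 0.062]}, {"jaw": 1, "linear": [-0.036, -0.011, 0], "rotation": [0, 0, 0.062]}, {"jaw": 1, "linear": [-0.037, -0.009, 0], "rotation": [0, 0, 0.062]}, {"jaw": 1, "linear": [-0.037, -0.007, 0], "rotation": [0, 0, 0.062]}]'

```text
clock: 2.23
tcp_pos: [0.3871, 0.2106, 0.2307]
eef_rot: [0.0, 0.486, 0.874, 0.005]
contact_force: [1.5, 0.2, -0.7]
opening: 0.0857
```

drive_tool --moves '[{"jaw": 1, "linear": [-0.037, -0.004, 0], "rotation": [0, 0, 0.062]}, {"jaw": 1, "linear": [-0.038, -0.002, 0], "rotation": [0, 0, 0.062]}, {"jaw": 1, "linear": [-0.036, -0.006, 0.002], "rotation": [0, 0, 0.057]}, {"jaw": 1, "linear": [-0.036, -0.004, 0.002], "rotation": [0, 0, 0.057]}, {"jaw": 1, "linear": [-0.036, -0.002, 0.002], "rotation": [0, 0, 0.057]}, {"jaw": 1, "linear": [-0.036, 0, 0.002], "rotation": [0, 0, 0.057]}, {"jaw": 1, "linear": [-0.036, 0.002, 0.002], "rotation": [0, 0, 0.057]}, {"jaw": 1, "linear": [-0.036, 0.004, 0.002], "rotation": [0, 0, 0.057]}, {"jaw": 1, "linear": [-0.036, 0.006, 0.002], "rotation": [0, 0, 0.057]}, {"jaw": 1, "linear": [-0.035, 0.008, 0.002], "rotation": [0, 0, 0.057]}]'

```text
clock: 3.07
tcp_pos: [0.4944, -0.1577, 0.2156]
eef_rot: [0.002, 0.727, 0.687, 0.009]
contact_force: [1.1, 1.2, 0.1]
opening: 0.0853
```

Run:
```python
from plan import *
p,r,s=now();_,Rg=pose(S[2],0,0);print(s["clock"],p)
p,r=rows(p,r,np.array([.544,-.305,.20]),Rg)
```

```text
3.0667 [ 0.4943951  -0.15774113  0.2155565 ]
[-0.029, 0.012, 0.003] [0.003, -0.002, 0.048]
[-0.028, 0.013, 0.003] [0.003, -0.002, 0.048]
[-0.028, 0.014, 0.003] [0.003, -0.002, 0.048]
[-0.027, 0.016, 0.003] [0.003, -0.002, 0.048]
[-0.026, 0.017, 0.003] [0.003, -0.002, 0.048]
```

drive_tool --moves '[{"jaw": 1, "linear": [-0.029, 0.012, 0.003], "rotation": [0.003, -0.002, 0.048]}, {"jaw": 1, "linear": [-0.028, 0.013, 0.003], "rotation": [0.003, -0.002, 0.048]}, {"jaw": 1, "linear": [-0.028, 0.014, 0.003], "rotation": [0.003, -0.002, 0.048]}, {"jaw": 1, "linear": [-0.027, 0.016, 0.003], "rotation": [0.003, -0.002, 0.048]}, {"jaw": 1, "linear": [-0.026, 0.017, 0.003], "rotation": [0.003, -0.002, 0.048]}, {"jaw": 1, "linear": [0, 0, 0], "rotation": [0, 0, 0]}]'

```text
clock: 3.57
tcp_pos: [0.5463, -0.3224, 0.1998]
eef_rot: [0.002, 0.811, 0.586, -0.0]
contact_force: [0.5, -0.8, -0.3]
opening: 0.0856
```

Run:
```python
from plan import *
p,r,s=now();_,Rg=pose(S[2],0,0);print(s["clock"],p)
h=np.array([.544,-.305,.12])
p,r=rows(p,r,h,Rg,step=.03);h[2]=.056;print();rows(p,r,h,Rg,step=.02)
```

```text
3.5667 [ 0.5462728  -0.32239254  0.19976931]
[0.005, -0.003, 0.027] [0.001, 0.001, -0.007]
[0.005, -0.003, 0.027] [0.001, 0.001, -0.007]
[0.005, -0.002, 0.027] [0.001, 0.001, -0.007]

[0.0, 0.0, 0.0] [0.0, 0.0, 0.0]
```

drive_tool --moves '[{"jaw": 1, "linear": [0.005, -0.003, 0.027], "rotation": [0.001, 0.001, -0.007]}, {"jaw": 1, "linear": [0.005, -0.003, 0.027], "rotation": [0.001, 0.001, -0.007]}, {"jaw": 0.3, "linear": [0.005, -0.002, 0.026], "rotation": [0.001, 0.001, -0.007]}, {"jaw": 0.3, "linear": [0, 0, 0], "rotation": [0, 0, 0]}]'

```text
clock: 3.9
tcp_pos: [0.546, -0.3105, 0.119]
eef_rot: [0.004, 0.805, 0.593, 0.001]
contact_force: [-1.3, 1.2, -0.8]
opening: 0.0639
```

Run:
```python
from plan import *
import cv2
from plant import read_camera
p,r,s=now();_,Rg=pose(S[2],0,0);print(s["clock"],p,s["opening"])
p,r=rows(p,r,np.array([.544,-.305,.056]),Rg,step=.016)
t=read_camera("top");u=read_camera("side")
g=lambda im,x,y,w,h:cv2.resize(im[y:y+h,x:x+w],(400,300),interpolation=cv2.INTER_CUBIC)
cv2.imwrite('pics/g1.png',np.hstack([g(t,310,150,100,75),g(u,215,215,140,105)])[:,:,::-1])
```

```text
3.9 [ 0.54597219 -0.31053384  0.11899978] 0.06387817449493075
[0.001, -0.001, 0.016] [0.002, 0.001, -0.001]
[0.001, -0.001, 0.016] [0.002, 0.001, -0.001]
[0.001, -0.001, 0.016] [0.002, 0.001, -0.001]
[0.001, -0.001, 0.016] [0.002, 0.001, -0.001]
```

View pics/g1.png

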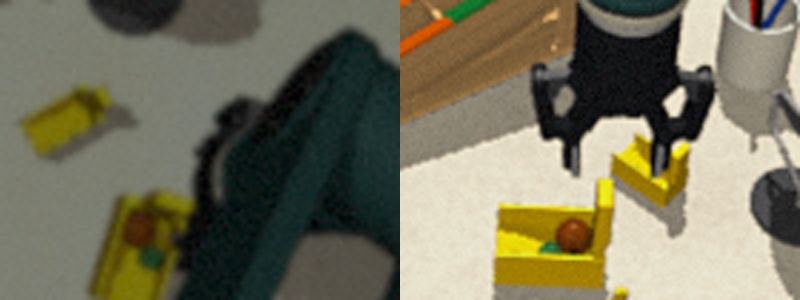

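Run:
```python
from fit import *
f=lambda P:((proj("side",[P])-[215,215])*400/140*[1,1]+[400,0]).round().tolist()
print(f([.546,-.3105,.119]),f([.544,-.305,.094]),f([.544,-.305,.119]))
from plan import now
p,r,s=now();y=r.as_matrix()[:,1]
for k in(-.032,.032):print(f(p+y*k),f(p+y*k+[0,0,.005]))
```

```text
[[610.0, 171.0]] [[603.0, 187.0]] [[605.0, 167.0]]
[[574.0, 169.0]] [[575.0, 165.0]]
[[655.0, 170.0]] [[655.0, 165.0]]
```

The side crop shows the handle top at (605,185) against a predicted (603,187), and the fingers sit on either side of it. I'm going down.

drive_tool --moves '[{"jaw": 0.3, "linear": [0.002, -0.002, 0.016], "rotation": [0.002, 0.001, -0.001]}, {"jaw": 0.3, "linear": [0.002, -0.001, 0.016], "rotation": [0.002, 0.001, -0.001]}, {"jaw": 0.3, "linear": [0.001, -0.001, 0.016], "rotation": [0.002, 0.001, -0.001]}, {"jaw": 0.3, "linear": [0.001, -0.001, 0.013], "rotation": [0.002, 0.001, -0.001]}, {"jaw": 0.3, "linear": [0, 0, 0], "rotation": [0, 0, 0]}]'

```text
clock: 4.42
tcp_pos: [0.5539, -0.3113, 0.072]
eef_rot: [0.012, 0.804, 0.595, 0.004]
contact_force: [-0.3, 0.1, -0.3]
opening: 0.0557
```

drive_tool --moves '[{"jaw": -1, "linear": [0, 0, 0], "rotation": [0, 0, 0]}, {"jaw": -1, "linear": [0, 0, 0], "rotation": [0, 0, 0]}, {"jaw": -1, "linear": [0, 0, 0], "rotation": [0, 0, 0]}, {"jaw": -1, "linear": [0, 0, 0], "rotation": [0, 0, 0]}, {"jaw": -1, "linear": [0, 0, 0], "rotation": [0, 0, 0]}, {"jaw": -1, "linear": [0, 0, 0], "rotation": [0, 0, 0]}, {"jaw": -1, "linear": [0, 0, 0], "rotation": [0, 0, 0]}, {"jaw": -1, "linear": [0, 0, 0], "rotation": [0, 0, 0]}]'

```text
clock: 5.08
tcp_pos: [0.5567, -0.3136, 0.0793]
eef_rot: [0.015, 0.804, 0.595, 0.005]
contact_force: [-0.3, 0.7, -1.9]
opening: 0.0126
```

Run:
```python
from plan import *
import cv2
from plant import read_camera
p,r,s=now();_,Rg=pose(S[2],0,0);print(s["clock"],p,s["opening"],s["joints"],s["joint_velocities"],(r.inv()*Rg).as_rotvec(),s["contact_force"],s["torque"])
rows(p,r,np.array([.544,-.305,.056]),Rg,n=1)
t=read_camera("top");u=read_camera("side");print(now()[0])
g=lambda im,x,y,w,h:cv2.resize(im[y:y+h,x:x+w],(400,300),interpolation=cv2.INTER_CUBIC)
cv2.imwrite('pics/g2.png',np.hstack([g(t,310,150,100,75),g(u,215,215,140,105)])[:,:,::-1])
```

```text
5.0833 [ 0.55668511 -0.31356768  0.07929702] 0.012555160669939914 [-6.20902188e-01  5.58139278e-01  1.59793925e+00 -2.60887855e-04
  9.53001575e-01 -3.24214345e-01] [ 0.00187784 -0.00588423 -0.001535    0.00052305 -0.00131022  0.00124266] [0.03075709 0.01054105 0.00145969] [-0.3438031   0.68904728 -1.88778303] [ 0.00053492 -0.03607304  0.01470653]
[0.005, -0.015, 0.023] [0.031, 0.011, 0.001]
[ 0.55659662 -0.3135301   0.07910145]
```

View pics/g2.png

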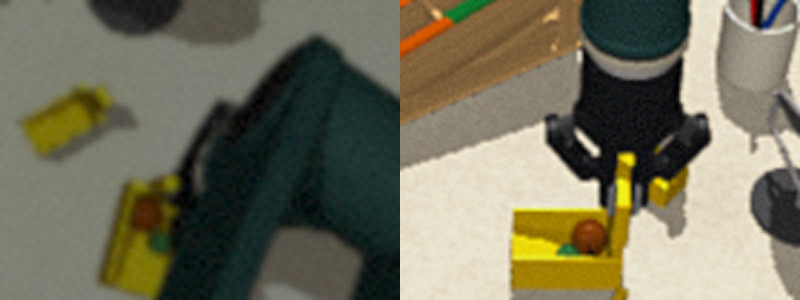

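drive_tool --moves '[{"jaw": 0.2, "linear": [0, 0, 0], "rotation": [0, 0, 0]}, {"jaw": 0.2, "linear": [0, 0, 0], "rotation": [0, 0, 0]}, {"jaw": 0.2, "linear": [0, 0, 0], "rotation": [0, 0, 0]}]'

```text
clock: 5.43
tcp_pos: [0.5569, -0.3137, 0.0791]
eef_rot: [0.016, 0.804, 0.595, 0.005]
contact_force: [-0.8, 0.7, 0.5]
opening: 0.0481
```

drive_tool --moves '[{"jaw": 0.2, "linear": [0, 0, 0.01], "rotation": [0.015, 0.005, 0]}]'

```text
clock: 5.52
tcp_pos: [0.5579, -0.3143, 0.0706]
eef_rot: [0.009, 0.804, 0.595, 0.003]
contact_force: [-0.5, 0.0, -0.6]
opening: 0.0509
```

drive_tool --moves '[{"jaw": 0.2, "linear": [0, 0, 0.01], "rotation": [0.015, 0.005, 0]}]'

```text
clock: 5.6
tcp_pos: [0.5583, -0.3146, 0.0604]
eef_rot: [0.002, 0.804, 0.595, 0.0]
contact_force: [-0.7, -0.6, -0.1]
opening: 0.0513
```

Run:
```python
from plan import *
p,r,s=now();_,Rg=pose(S[2],0,0);print(s["clock"],p,s["opening"])
rows(p,r,np.array([.556,-.313,.056]),Rg,n=1)
```

```text
5.6 [ 0.55828802 -0.31458607  0.06036175] 0.05130686669400354
[0.001, -0.003, 0.004] [0.003, 0.001, 0.002]
```

drive_tool --moves '[{"jaw": 0, "linear": [0.001, -0.003, 0.003], "rotation": [0.003, 0.001, 0.002]}, {"jaw": -1, "linear": [0, 0, 0], "rotation": [0, 0, 0]}]'

```text
clock: 5.77
tcp_pos: [0.555, -0.3124, 0.0539]
eef_rot: [-0.002, 0.804, 0.594, -0.001]
contact_force: [0.2, 0.6, 0.4]
opening: 0.032
```

drive_tool --moves '[{"jaw": -1, "linear": [0, 0, 0], "rotation": [0, 0, 0]}, {"jaw": -1, "linear": [0, 0, 0], "rotation": [0, 0, 0]}, {"jaw": -1, "linear": [0, 0, 0], "rotation": [0, 0, 0]}]'

```text
clock: 6.02
tcp_pos: [0.5551, -0.3124, 0.0529]
eef_rot: [-0.003, 0.804, 0.594, -0.001]
contact_force: [-1.2, 0.1, 0.5]
opening: 0.0134
```

drive_tool --moves '[{"jaw": -1, "linear": [0, 0, 0], "rotation": [0, 0, 0]}, {"jaw": -1, "linear": [0, 0, 0], "rotation": [0, 0, 0]}, {"jaw": -1, "linear": [0, 0, 0], "rotation": [0, 0, 0]}]'

```text
clock: 6.27
tcp_pos: [0.5547, -0.3121, 0.053]
eef_rot: [-0.003, 0.804, 0.594, -0.001]
contact_force: [0.9, 0.3, -1.1]
opening: 0.0137
```

drive_tool --moves '[{"jaw": -1, "linear": [0, 0, -0.008], "rotation": [0, 0, 0]}, {"jaw": -1, "linear": [0, 0, -0.014], "rotation": [0, 0, 0]}, {"jaw": -1, "linear": [0, 0, -0.02], "rotation": [0, 0, 0]}, {"jaw": -1, "linear": [0, 0, -0.025], "rotation": [0, 0, 0]}, {"jaw": -1, "linear": [0, 0, -0.025], "rotation": [0, 0, 0]}, {"jaw": -1, "linear": [0, 0, -0.025], "rotation": [0, 0, 0]}, {"jaw": -1, "linear": [0, 0, -0.025], "rotation": [0, 0, 0]}, {"jaw": -1, "linear": [0, 0, -0.02], "rotation": [0, 0, 0]}, {"jaw": -1, "linear": [0, 0, -0.01], "rotation": [0, 0, 0]}, {"jaw": -1, "linear": [0, 0, 0], "rotation": [0, 0, 0]}]'

```text
clock: 7.1
tcp_pos: [0.5526, -0.3106, 0.2351]
eef_rot: [-0.006, 0.804, 0.594, -0.002]
contact_force: [1.0, -0.0, -2.5]
opening: 0.0134
```

Run:
```python
from plan import *
import cv2
from plant import read_camera
p,r,s=now();print(s["clock"],p,s["opening"],s["contact_force"])
u=read_camera("side")
cv2.imwrite('pics/g3.png',cv2.resize(u[130:310,180:420],(800,600),interpolation=cv2.INTER_CUBIC)[:,:,::-1])
```

```text
7.1 [ 0.55263841 -0.31063277  0.23512877] 0.013423006366939418 [ 0.98703341 -0.02103536 -2.53808735]
```

View pics/g3.png

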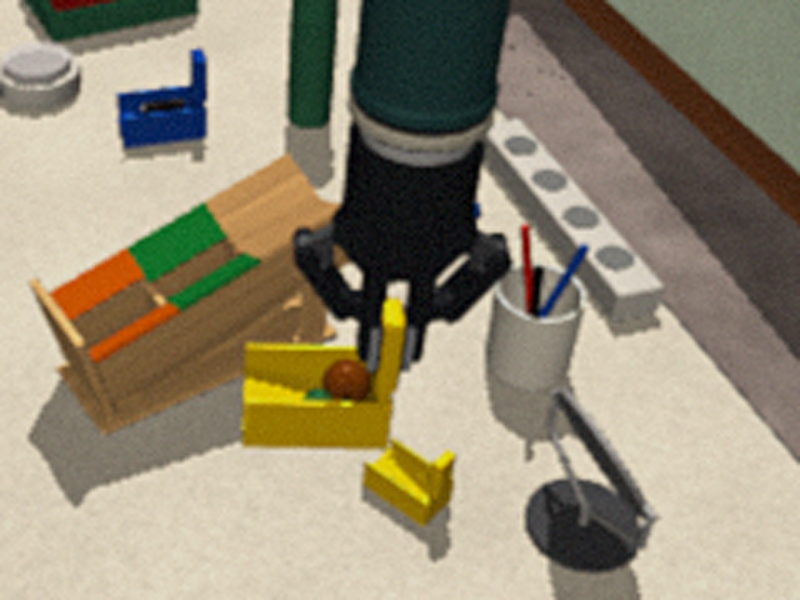

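```bash
cat >> plan.py <<'E'
OFF=np.array([.089,0,.031])
def target(mx,my,mz,tilt,off=OFF,yaw=None):
    "tool pose with the scoop mouth at grader (mx,my), height mz"
    c,s=np.cos(G[2]),np.sin(G[2]);Rs,Rt=pose(G[2] if yaw is None else yaw,0,tilt)
    return np.array([G[0]+c*mx-s*my,G[1]+s*mx+c*my,mz])+Rs.apply(off),Rt
E
python3 - <<'E'
from fit import *
from plan import *
p,r,s=now()
ob=[((-50,-27,0),(243,443)),((46,-27,0),(387,447)),((-50,-27,40),(245,402)),((-50,27,40),(245,343)),((39,0,94),(395,303)),((46,-27,40),(392,408))]
z=1e3*(p[2]-.053)
v,res=fit([("side",np.add(P,(0,0,z)),np.array([180+a*.3,130+b*.3])) for P,(a,b) in ob],[.51,-.3,-.3])
h=place(v,[(39,0,53)])[0]+[0,0,p[2]-.053];print(v,res,"tcp in tool axes rel handle",r.inv().apply(h-p))
t,Rt=target(.104,0,.21,0);print(t);rows(p,r,t,Rt,step=.028)
E
```

```text
[ 0.51611238 -0.29762458 -0.30868886] [[-0.3, 0.5], [1.5, 0.3], [-0.6, -0.4], [-0.1, -0.7], [-1.3, 2.0], [1.7, -1.2]] tcp in tool axes rel handle [ 1.14576436e-03  5.67918884e-04 -2.77904202e-06]
[0.6863001  0.01294896 0.241     ]
[0.027, 0.003, -0.0] [-0.001, -0.001, -0.042]
[0.027, 0.004, -0.0] [-0.001, -0.001, -0.042]
[0.026, 0.005, -0.0] [-0.001, -0.001, -0.042]
[0.026, 0.006, -0.0] [-0.001, -0.001, -0.042]
[0.026, 0.007, -0.001] [-0.001, -0.001, -0.042]
[0.026, 0.008, -0.001] [-0.001, -0.001, -0.042]
[0.025, 0.009, -0.001] [-0.001, -0.001, -0.042]
[0.025, 0.01, -0.001] [-0.001, -0.001, -0.042]
[0.024, 0.011, -0.001] [-0.001, -0.001, -0.042]
[0.024, 0.012, -0.001] [-0.001, -0.001, -0.042]
[0.023, 0.013, -0.001] [-0.001, -0.001, -0.042]
[0.023, 0.014, -0.001] [-0.001, -0.001, -0.042]
[0.022, 0.015, -0.001] [-0.001, -0.001, -0.042]
```

The scoop is lifted with both beads still in it, level, and within 1 mm of where it should sit in the hand.

drive_tool --moves '[{"jaw": -1, "linear": [0.012, 0.002, 0], "rotation": [0, 0, -0.02]}, {"jaw": -1, "linear": [0.02, 0.003, 0], "rotation": [-0.001, -0.001, -0.042]}, {"jaw": -1, "linear": [0.026, 0.005, 0], "rotation": [-0.001, -0.001, -0.042]}, {"jaw": -1, "linear": [0.026, 0.006, 0], "rotation": [-0.001, -0.001, -0.042]}, {"jaw": -1, "linear": [0.026, 0.007, -0.001], "rotation": [-0.001, -0.001, -0.042]}, {"jaw": -1, "linear": [0.026, 0.008, -0.001], "rotation": [-0.001, -0.001, -0.042]}, {"jaw": -1, "linear": [0.025, 0.009, -0.001], "rotation": [-0.001, -0.001, -0.042]}, {"jaw": -1, "linear": [0.025, 0.01, -0.001], "rotation": [-0.001, -0.001, -0.042]}, {"jaw": -1, "linear": [0.024, 0.011, -0.001], "rotation": [-0.001, -0.001, -0.042]}, {"jaw": -1, "linear": [0.024, 0.012, -0.001], "rotation": [-0.001, -0.001, -0.042]}]'

```text
clock: 7.98
tcp_pos: [0.6441, -0.0692, 0.2203]
eef_rot: [-0.015, 0.664, 0.748, -0.007]
contact_force: [0.4, -0.2, -1.2]
opening: 0.0137
```

Run:
```python
from plan import *
p,r,s=now();print(s["clock"],p,s["opening"],s["joints"])
t,Rt=target(.104,0,.21,0);rows(p,r,t,Rt,step=.02)
```

```text
7.9833 [ 0.64411441 -0.0692022   0.22026222] 0.013693165990336834 [-0.21529103  0.45373794  1.38504056  0.00303125  1.33568593 -0.33420172]
[0.015, 0.01, -0.004] [-0.006, -0.003, -0.026]
[0.015, 0.011, -0.004] [-0.006, -0.003, -0.026]
[0.015, 0.011, -0.004] [-0.006, -0.003, -0.026]
[0.014, 0.011, -0.004] [-0.006, -0.003, -0.026]
[0.014, 0.012, -0.004] [-0.006, -0.003, -0.026]
```

drive_tool --moves '[{"jaw": -1, "linear": [0.014, 0.01, -0.012], "rotation": [-0.01, -0.005, -0.026]}, {"jaw": -1, "linear": [0.014, 0.011, -0.01], "rotation": [-0.01, -0.005, -0.026]}, {"jaw": -1, "linear": [0.014, 0.011, -0.004], "rotation": [-0.006, -0.003, -0.026]}, {"jaw": -1, "linear": [0.01, 0.01, -0.003], "rotation": [-0.006, -0.003, -0.026]}, {"jaw": -1, "linear": [0.005, 0.006, -0.002], "rotation": [-0.004, 0, -0.015]}, {"jaw": -1, "linear": [0, 0, -0.001], "rotation": [0, 0, 0]}]'

```text
clock: 8.48
tcp_pos: [0.6788, 0.0119, 0.2389]
eef_rot: [-0.008, 0.61, 0.793, -0.001]
contact_force: [-0.5, -0.4, -0.6]
opening: 0.0131
```

Run:
```python
from plan import *
p,r,s=now();print(s["clock"],p,s["opening"],s["joints"])
p,r=rows(p,r,*target(.104,0,.195,.15),n=2);print()
p,r=rows(p,r,*target(.104,0,.185,.3),n=2);print()
p,r=rows(p,r,*target(.104,0,.175,.45),n=3);print()
```

```text
8.4833 [0.6788013  0.01194991 0.23894519] 0.013063800904157439 [-0.08776799  0.47407506  1.30293714  0.00684575  1.37873952 -0.34855851]
[-0.0, 0.001, -0.0] [-0.081, -0.006, 0.004]
[-0.0, 0.001, 0.0] [-0.081, -0.006, 0.004]

[-0.0, -0.004, -0.002] [-0.075, 0.0, 0.0]
[-0.0, -0.003, -0.002] [-0.075, 0.0, 0.0]

[0.0, -0.003, -0.001] [-0.05, 0.0, 0.0]
[0.0, -0.003, -0.001] [-0.05, 0.0, 0.0]
[0.0, -0.003, -0.001] [-0.05, 0.0, 0.0]
```

drive_tool --moves '[{"jaw": -1, "linear": [0, 0.001, 0], "rotation": [-0.08, -0.006, 0.004]}, {"jaw": -1, "linear": [0, 0.001, 0], "rotation": [-0.08, -0.006, 0.004]}, {"jaw": -1, "linear": [0, -0.004, -0.002], "rotation": [-0.075, 0, 0]}, {"jaw": -1, "linear": [0, -0.003, -0.002], "rotation": [-0.075, 0, 0]}]'

```text
clock: 8.82
tcp_pos: [0.6752, 0.0103, 0.237]
eef_rot: [0.093, 0.606, 0.781, 0.119]
contact_force: [0.8, 0.6, -0.9]
opening: 0.013
```

Run:
```python
from plan import *
p,r,s=now();print(s["clock"],p,s["opening"],s["joints"])
Rs=r*R.from_matrix(np.array([[0,1,0],[1,0,0],[0,0,-1]]));m=p-Rs.apply(OFF);c,q=np.cos(.25),np.sin(.25);d=m-[*G[:2],0]
print("mouth grader",c*d[0]+q*d[1],-q*d[0]+c*d[1],m[2],"tilt",Rs.as_rotvec(), np.arccos(Rs.as_matrix()[2,2]))
p,r=rows(p,r,*target(.104,0,.170,.48),n=3);print()
p,r=rows(p,r,*target(.104,0,.168,.66),n=4)
```

```text
8.8167 [0.67524144 0.01031279 0.23704342] 0.012973566449950028 [-0.15162977  0.32282186  1.59600853  0.14364917  0.94647145 -0.47097619]
mouth grader 0.10597998941573698 1.144384597498091e-05 0.1808419601514236 tilt [ 0.03689201 -0.30231603  0.24954899] 0.30376168174026397
[-0.0, -0.004, -0.002] [-0.059, 0.0, 0.001]
[-0.0, -0.004, -0.002] [-0.059, 0.0, 0.001]
[-0.0, -0.004, -0.002] [-0.059, 0.0, 0.001]

[0.0, -0.002, -0.003] [-0.045, 0.0, -0.0]
[0.0, -0.002, -0.004] [-0.045, 0.0, -0.0]
[0.0, -0.002, -0.004] [-0.045, 0.0, -0.0]
[0.0, -0.002, -0.004] [-0.045, 0.0, -0.0]
```

drive_tool --moves '[{"jaw": -1, "linear": [0, -0.004, -0.002], "rotation": [-0.059, 0, 0]}, {"jaw": -1, "linear": [0, -0.004, -0.002], "rotation": [-0.059, 0, 0]}, {"jaw": -1, "linear": [0, -0.004, -0.002], "rotation": [-0.059, 0, 0]}, {"jaw": -1, "linear": [0, 0, 0], "rotation": [0, 0, 0]}, {"jaw": -1, "linear": [0, 0, 0], "rotation": [0, 0, 0]}, {"jaw": -1, "linear": [0, 0, 0], "rotation": [0, 0, 0]}]'

```text
clock: 9.32
tcp_pos: [0.6513, 0.002, 0.2324]
eef_rot: [0.145, 0.599, 0.765, 0.186]
contact_force: [0.0, -0.2, -1.0]
opening: 0.0133
```

```bash
cat > chk.py <<'E'
from plan import *
p,r,s=now();print(s["clock"],p,s["opening"],s["joints"].round(3) if hasattr(s["joints"],"round") else s["joints"])
Rs=r*R.from_matrix(np.array([[0,1,0],[1,0,0],[0,0,-1]]));m=p-Rs.apply(OFF);c,q=np.cos(.25),np.sin(.25);d=m-[*G[:2],0]
print("mouth grader",c*d[0]+q*d[1],-q*d[0]+c*d[1],m[2],"tilt",np.arccos(Rs.as_matrix()[2,2]))
E
python3 - <<'E'
from chk import *
import cv2
from plant import read_camera
rows(p,r,*target(.104,0,.168,.66),n=4)
t=read_camera("top");u=read_camera("side")
g=lambda im,x,y,w,h:cv2.resize(im[y:y+h,x:x+w],(400,400),interpolation=cv2.INTER_CUBIC)
cv2.imwrite('pics/g4.png',np.hstack([g(t,220,155,110,110),g(u,180,120,130,130)])[:,:,::-1])
E
```

```text
9.3167 [0.65132423 0.0019988  0.23237665] 0.013274831615606308 [-0.223  0.242  1.797  0.326  0.698 -0.673]
mouth grader 0.09143542648413681 -0.0014351809091600123 0.16410492786629388 tilt 0.4750095374980962
[0.0, 0.001, -0.003] [-0.046, 0.001, -0.002]
[0.0, 0.002, -0.003] [-0.046, 0.001, -0.002]
[0.0, 0.002, -0.003] [-0.046, 0.001, -0.002]
[0.0, 0.002, -0.003] [-0.046, 0.001, -0.002]
```

View pics/g4.png

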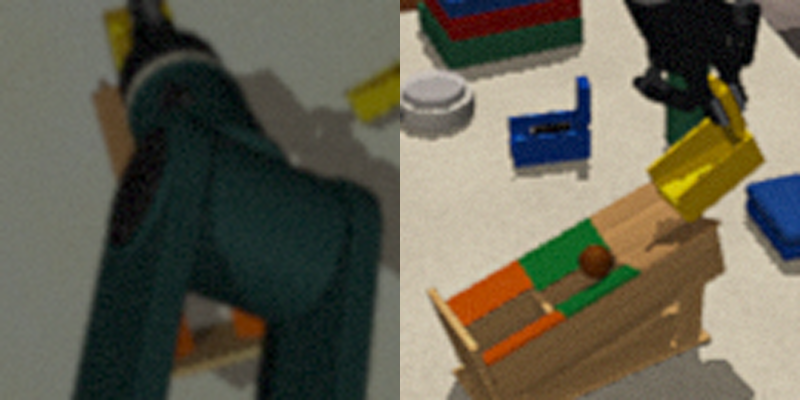

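The amber bead is on its way down the green section, seen at side (595,262). The small one isn't visible, so I'll tip further and wait.

drive_tool --moves '[{"jaw": -1, "linear": [0, 0.001, -0.003], "rotation": [-0.046, 0, 0]}, {"jaw": -1, "linear": [0, 0.002, -0.003], "rotation": [-0.046, 0, 0]}, {"jaw": -1, "linear": [0, 0.002, -0.003], "rotation": [-0.046, 0, 0]}, {"jaw": -1, "linear": [0, 0.002, -0.003], "rotation": [-0.046, 0, 0]}, {"jaw": -1, "linear": [0, 0, 0], "rotation": [0, 0, 0]}, {"jaw": -1, "linear": [0, 0, 0], "rotation": [0, 0, 0]}, {"jaw": -1, "linear": [0, 0, 0], "rotation": [0, 0, 0]}, {"jaw": -1, "linear": [0, 0, 0], "rotation": [0, 0, 0]}]'

```text
clock: 10.08
tcp_pos: [0.6635, 0.0024, 0.2521]
eef_rot: [0.204, 0.579, 0.746, 0.259]
contact_force: [-0.1, -0.5, -1.2]
opening: 0.0131
```

drive_tool --moves '[{"jaw": -1, "linear": [0, 0, 0], "rotation": [0, 0, 0]}, {"jaw": -1, "linear": [0, 0, 0], "rotation": [0, 0, 0]}, {"jaw": -1, "linear": [0, 0, 0], "rotation": [0, 0, 0]}, {"jaw": -1, "linear": [0, 0, 0], "rotation": [0, 0, 0]}, {"jaw": -1, "linear": [0, 0, 0], "rotation": [0, 0, 0]}, {"jaw": -1, "linear": [0, 0, 0], "rotation": [0, 0, 0]}]'

```text
clock: 10.58
tcp_pos: [0.6658, 0.0028, 0.253]
eef_rot: [0.204, 0.578, 0.747, 0.258]
contact_force: [0.0, 0.6, -1.7]
opening: 0.0135
```

Run:
```python
from chk import *
import cv2
from plant import read_camera,boxes_of
u=read_camera("side")
for q in("small_bead","big_bead"):print(q,boxes_of("side",q))
cv2.imwrite('pics/g5.png',cv2.resize(u[125:255,180:320],(800,600),interpolation=cv2.INTER_CUBIC)[:,:,::-1])
```

```text
10.5833 [0.66578416 0.00284094 0.25300021] 0.013465644284931563 [-0.275  0.206  1.906  0.665  0.523 -1.027]
mouth grader 0.12016840999791577 -0.005230716270362739 0.17339954959276502 tilt 0.6707301366113856
small_bead []
big_bead []
```

View pics/g5.png

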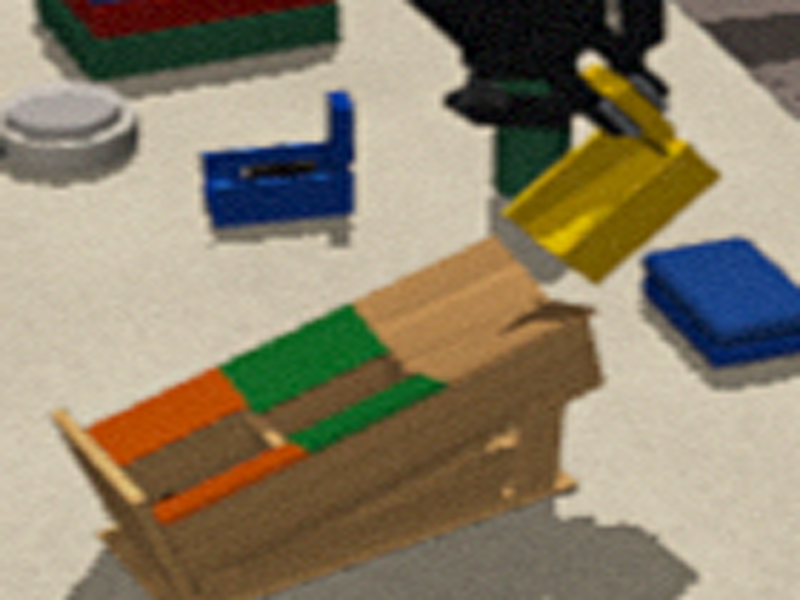

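The scoop looks empty and the trough is clear. I'll give it a little more tip with the lip back over the feed to be sure, then lift away and check the pockets from above.

drive_tool --moves '[{"jaw": -1, "linear": [0, -0.006, 0.002], "rotation": [-0.04, 0, 0]}, {"jaw": -1, "linear": [0, -0.006, 0.002], "rotation": [-0.04, 0, 0]}, {"jaw": -1, "linear": [0.002, 0, 0], "rotation": [0, 0, 0]}, {"jaw": -1, "linear": [0, 0, 0], "rotation": [0, 0, 0]}, {"jaw": -1, "linear": [0, 0, 0], "rotation": [0, 0, 0]}, {"jaw": -1, "linear": [0, 0, 0], "rotation": [0, 0, 0]}]'

```text
clock: 11.23
tcp_pos: [0.6598, 0.0022, 0.2437]
eef_rot: [0.228, 0.57, 0.735, 0.288]
contact_force: [0.6, 0.1, -0.9]
opening: 0.0136
```

Run:
```python
from chk import *
t,Rt=target(.14,-.01,.25,0);a,b=rows(p,r,t,Rt,step=.03,rs=.1);print();
Rs2,R2=pose(0,0,0);rows(a,b,np.array([.66,-.2,.24]),R2,step=.03)
```

```text
11.2333 [0.65984809 0.00215522 0.24367412] 0.013566499121225485 [-0.307  0.213  1.995  0.979  0.443 -1.361]
mouth grader 0.12094191306570824 -0.004491893349825662 0.16020613691632907 tilt 0.7528167997496679
[-0.001, 0.009, 0.002] [0.094, 0.001, 0.0]
[-0.001, 0.009, 0.001] [0.094, 0.001, 0.0]
[-0.001, 0.009, 0.0] [0.094, 0.001, 0.0]
[-0.001, 0.009, -0.001] [0.094, 0.001, 0.0]
[-0.001, 0.009, -0.001] [0.094, 0.001, 0.0]
[-0.001, 0.009, -0.002] [0.094, 0.001, 0.0]
[-0.001, 0.009, -0.003] [0.094, 0.001, 0.0]
[-0.001, 0.008, -0.004] [0.094, 0.001, 0.0]

[-0.024, -0.014, 0.005] [0.0, 0.0, 0.031]
[-0.024, -0.014, 0.005] [0.0, 0.0, 0.031]
[-0.025, -0.013, 0.005] [0.0, 0.0, 0.031]
[-0.025, -0.012, 0.005] [0.0, 0.0, 0.031]
[-0.025, -0.011, 0.005] [0.0, 0.0, 0.031]
[-0.026, -0.01, 0.005] [0.0, 0.0, 0.031]
[-0.026, -0.01, 0.005] [0.0, 0.0, 0.031]
[-0.026, -0.009, 0.005] [0.0, 0.0, 0.031]
```

drive_tool --moves '[{"jaw": -1, "linear": [0, 0.002, -0.01], "rotation": [0, 0, 0]}, {"jaw": -1, "linear": [0, 0.009, -0.004], "rotation": [0.09, 0, 0]}, {"jaw": -1, "linear": [0, 0.009, -0.002], "rotation": [0.094, 0, 0]}, {"jaw": -1, "linear": [0, 0.009, -0.002], "rotation": [0.094, 0, 0]}, {"jaw": -1, "linear": [0, 0.009, -0.003], "rotation": [0.094, 0, 0]}, {"jaw": -1, "linear": [0, 0.009, -0.003], "rotation": [0.094, 0, 0]}, {"jaw": -1, "linear": [0, 0.009, -0.003], "rotation": [0.094, 0, 0]}, {"jaw": -1, "linear": [0, 0.009, -0.003], "rotation": [0.094, 0, 0]}, {"jaw": -1, "linear": [0, 0.008, -0.004], "rotation": [0.094, 0, 0]}]'

```text
clock: 11.98
tcp_pos: [0.6972, 0.0111, 0.3063]
eef_rot: [0.028, 0.618, 0.786, 0.022]
contact_force: [0.3, -0.2, -0.7]
opening: 0.0129
```

Run:
```python
from chk import *
_,R2=pose(-.1,0,0);a,b=rows(p,r,np.array([.65,-.2,.25]),R2,step=.035);print()
_,R3=pose(-.3,0,0);rows(a,b,np.array([.457,-.291,.20]),R3,step=.035)
```

```text
11.9833 [0.69720112 0.01112976 0.30630765] 0.012924598742870882 [-0.087  0.412  1.244  0.007  1.415 -0.326]
mouth grader 0.11648627475282132 -0.0040376348430023745 0.2691889913293284 tilt 0.07161836855979886
[-0.028, -0.014, 0.008] [0.01, 0.001, 0.048]
[-0.028, -0.013, 0.008] [0.01, 0.001, 0.048]
[-0.029, -0.011, 0.008] [0.01, 0.001, 0.048]
[-0.029, -0.01, 0.008] [0.01, 0.001, 0.048]
[-0.03, -0.008, 0.008] [0.01, 0.001, 0.048]
[-0.03, -0.007, 0.008] [0.01, 0.001, 0.048]
[-0.03, -0.005, 0.008] [0.01, 0.001, 0.048]

[-0.016, -0.026, 0.007] [0.0, 0.0, 0.029]
[-0.016, -0.026, 0.007] [0.0, 0.0, 0.029]
[-0.017, -0.025, 0.007] [0.0, 0.0, 0.029]
[-0.018, -0.025, 0.007] [0.0, 0.0, 0.029]
[-0.019, -0.024, 0.007] [0.0, 0.0, 0.029]
[-0.019, -0.024, 0.007] [0.0, 0.0, 0.029]
[-0.02, -0.023, 0.007] [0.0, 0.0, 0.029]
```

drive_tool --moves '[{"jaw": -1, "linear": [-0.02, -0.008, 0.003], "rotation": [0.01, 0.001, 0.04]}, {"jaw": -1, "linear": [-0.028, -0.013, 0.006], "rotation": [0.01, 0.001, 0.048]}, {"jaw": -1, "linear": [-0.029, -0.011, 0.007], "rotation": [0.01, 0.001, 0.048]}, {"jaw": -1, "linear": [-0.029, -0.01, 0.007], "rotation": [0.01, 0.001, 0.048]}, {"jaw": -1, "linear": [-0.03, -0.008, 0.007], "rotation": [0.01, 0.001, 0.048]}, {"jaw": -1, "linear": [-0.03, -0.007, 0.006], "rotation": [0.01, 0.001, 0.048]}, {"jaw": -1, "linear": [-0.03, -0.005, 0.006], "rotation": [0.01, 0.001, 0.048]}, {"jaw": -1, "linear": [-0.02, -0.003, 0.003], "rotation": [0, 0, 0]}, {"jaw": -1, "linear": [-0.005, 0, 0], "rotation": [0, 0, 0]}]'

```text
clock: 12.73
tcp_pos: [0.6622, -0.2276, 0.2698]
eef_rot: [0.013, 0.748, 0.663, -0.006]
contact_force: [-0.7, -0.9, -1.4]
opening: 0.0136
```

Run:
```python
from chk import *
import cv2
from plant import read_camera,boxes_of
t=read_camera("top")
for q in("small_bead","big_bead"):print(q,boxes_of("top",q))
g=lambda im,x,y,w,h:cv2.resize(im[y:y+h,x:x+w],(400,400),interpolation=cv2.INTER_CUBIC)
cv2.imwrite('pics/g6.png',cv2.convertScaleAbs(np.hstack([g(t,225,165,90,90),g(t,270,120,140,140)]),alpha=1.8)[:,:,::-1])
_,R3=pose(-.3,0,0);rows(p,r,np.array([.457,-.291,.18]),R3,step=.035)
```

```text
12.7333 [ 0.66215229 -0.22755441  0.26979533] 0.0135870152019876 [-0.418  0.468  1.238 -0.023  1.416 -0.294]
mouth grader 0.02717137157369119 -0.19578939617827884 0.2377448809606283 tilt 0.029698495603719073
small_bead []
big_bead [{'at': [0.4146, -0.0595, 0.0539], 'p': 0.38}]
[-0.012, -0.028, 0.013] [0.002, 0.004, 0.026]
[-0.013, -0.028, 0.013] [0.002, 0.004, 0.026]
[-0.014, -0.027, 0.013] [0.002, 0.004, 0.026]
[-0.014, -0.027, 0.013] [0.002, 0.004, 0.026]
[-0.015, -0.027, 0.013] [0.002, 0.004, 0.026]
[-0.016, -0.026, 0.013] [0.002, 0.004, 0.026]
[-0.017, -0.026, 0.013] [0.002, 0.004, 0.026]
```

View pics/g6.png

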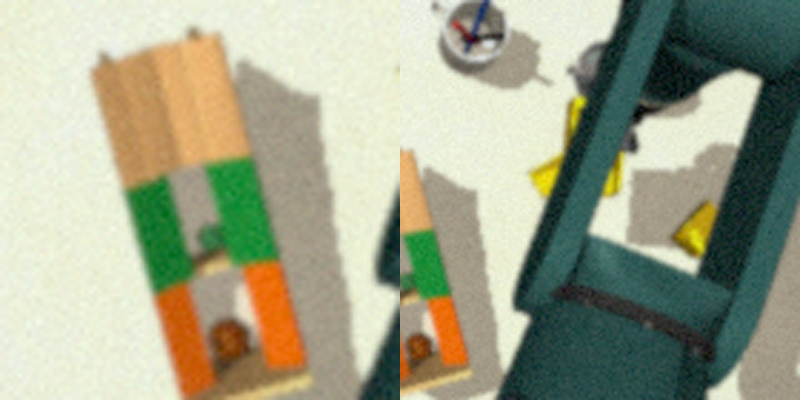

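Both beads are in their pockets: green at (210,237) under the green slot and amber at (230,340) under the orange one. Now I set the scoop down in the free area nearer the robot.

drive_tool --moves '[{"jaw": -1, "linear": [-0.012, -0.028, 0.012], "rotation": [0.002, 0.004, 0.026]}, {"jaw": -1, "linear": [-0.013, -0.028, 0.012], "rotation": [0.002, 0.004, 0.026]}, {"jaw": -1, "linear": [-0.014, -0.027, 0.012], "rotation": [0.002, 0.004, 0.026]}, {"jaw": -1, "linear": [-0.014, -0.027, 0.012], "rotation": [0.002, 0.004, 0.026]}, {"jaw": -1, "linear": [-0.015, -0.027, 0.012], "rotation": [0.002, 0.004, 0.026]}, {"jaw": -1, "linear": [-0.016, -0.026, 0.01], "rotation": [0.002, 0.004, 0.026]}, {"jaw": -1, "linear": [-0.008, -0.013, 0.005], "rotation": [0.002, 0.004, 0.026]}, {"jaw": -1, "linear": [0, 0, 0], "rotation": [0, 0, 0]}]'

```text
clock: 13.55
tcp_pos: [0.4766, -0.2718, 0.1964]
eef_rot: [0.004, 0.803, 0.596, 0.006]
contact_force: [0.3, 0.3, -1.1]
opening: 0.0137
```

Run:
```python
from chk import *
_,R3=pose(-.3,0,0);a,b=rows(p,r,np.array([p[0],p[1],.10]),R3,step=.02);print();rows(a,b,np.array([a[0],a[1],.06]),R3,step=.01)
```

```text
13.55 [ 0.47663736 -0.27179666  0.19641705] 0.013654642346131915 [-0.651  0.315  1.674  0.011  1.142 -0.361]
mouth grader -0.156288217256834 -0.17804166331390833 0.16420091872458892 tilt 0.014648839926167083
[-0.0, -0.0, 0.019] [0.003, -0.001, 0.001]
[-0.0, -0.0, 0.019] [0.003, -0.001, 0.001]
[-0.0, -0.0, 0.019] [0.003, -0.001, 0.001]
[-0.0, -0.0, 0.019] [0.003, -0.001, 0.001]
[-0.0, -0.0, 0.019] [0.003, -0.001, 0.001]

[0.0, 0.0, 0.008] [0.0, 0.0, 0.0]
[0.0, 0.0, 0.008] [0.0, 0.0, 0.0]
[0.0, 0.0, 0.008] [0.0, 0.0, 0.0]
[0.0, 0.0, 0.008] [0.0, 0.0, 0.0]
[0.0, 0.0, 0.008] [0.0, 0.0, 0.0]
```

drive_tool --moves '[{"jaw": -1, "linear": [0, 0, 0.012], "rotation": [0.003, -0.001, 0]}, {"jaw": -1, "linear": [0, 0, 0.019], "rotation": [0.003, -0.001, 0]}, {"jaw": -1, "linear": [0, 0, 0.019], "rotation": [0.003, -0.001, 0]}, {"jaw": -1, "linear": [0, 0, 0.019], "rotation": [0.003, -0.001, 0]}, {"jaw": -1, "linear": [0, 0, 0.015], "rotation": [0.003, -0.001, 0]}, {"jaw": -1, "linear": [0, 0, 0.01], "rotation": [0, 0, 0]}, {"jaw": -1, "linear": [0, 0, 0], "rotation": [0, 0, 0]}]'

```text
clock: 14.13
tcp_pos: [0.4917, -0.2682, 0.1017]
eef_rot: [0.007, 0.8, 0.6, 0.002]
contact_force: [-0.2, 0.9, -0.6]
opening: 0.0134
```

Run:
```python
from chk import *
_,R3=pose(-.3,0,0);rows(p,r,np.array([p[0],p[1],.06]),R3,step=.01)
```

```text
14.1333 [ 0.49174728 -0.26816293  0.10166526] 0.013358875623295926 [-0.623  0.445  1.748  0.     0.934 -0.34 ]
mouth grader -0.14139982366222878 -0.17940960833420191 0.06936349274300824 tilt 0.015438791259186823
[0.0, -0.0, 0.008] [0.003, 0.001, 0.003]
[0.0, -0.0, 0.008] [0.003, 0.001, 0.003]
[0.0, -0.0, 0.008] [0.003, 0.001, 0.003]
[0.0, -0.0, 0.008] [0.003, 0.001, 0.003]
[0.0, -0.0, 0.008] [0.003, 0.001, 0.003]
```

drive_tool --moves '[{"jaw": -1, "linear": [0, -0.002, 0.009], "rotation": [0.005, 0.001, 0.003]}, {"jaw": -1, "linear": [0, -0.002, 0.009], "rotation": [0.005, 0.001, 0.003]}, {"jaw": -1, "linear": [0, -0.002, 0.009], "rotation": [0.005, 0.001, 0.003]}, {"jaw": -1, "linear": [0, -0.002, 0.008], "rotation": [0.004, 0.001, 0.003]}]'

```text
clock: 14.47
tcp_pos: [0.49, -0.2654, 0.0662]
eef_rot: [0.001, 0.802, 0.597, -0.001]
contact_force: [0.3, 0.2, -1.1]
opening: 0.0131
```

Run:
```python
from chk import *
_,R3=pose(-.3,0,0);rows(p,r,np.array([p[0],p[1],.053]),R3,n=2)
```

```text
14.4667 [ 0.49002792 -0.26542129  0.06619301] 0.01311667075874502 [-0.619  0.498  1.77  -0.003  0.871 -0.327]
mouth grader -0.14235306653713903 -0.1754562593391061 0.0350522634688807 tilt 0.0030172795232922744
[0.0, -0.0, 0.007] [0.001, 0.001, 0.005]
[0.0, -0.0, 0.007] [0.001, 0.001, 0.005]
```

drive_tool --moves '[{"jaw": -1, "linear": [0, -0.001, 0.007], "rotation": [0.002, 0, 0]}, {"jaw": -1, "linear": [0, -0.001, 0.005], "rotation": [0.001, 0, 0]}]'

```text
clock: 14.63
tcp_pos: [0.4881, -0.2649, 0.0527]
eef_rot: [0.0, 0.802, 0.597, -0.002]
contact_force: [2.1, -10.2, 48.6]
opening: 0.0135
```

drive_tool --moves '[{"jaw": -1, "linear": [0, 0, 0.002], "rotation": [0, 0, 0]}]'

```text
clock: 14.72
tcp_pos: [0.4885, -0.2652, 0.0525]
eef_rot: [0.0, 0.802, 0.597, -0.001]
contact_force: [-8.3, 8.1, 55.0]
opening: 0.0133
```

drive_tool --moves '[{"jaw": -1, "linear": [0, 0, -0.001], "rotation": [0, 0, 0]}, {"jaw": -0.3, "linear": [0, 0, 0], "rotation": [0, 0, 0]}, {"jaw": 0, "linear": [0, 0, 0], "rotation": [0, 0, 0]}, {"jaw": 0.3, "linear": [0, 0, 0], "rotation": [0, 0, 0]}, {"jaw": 0.3, "linear": [0, 0, 0], "rotation": [0, 0, 0]}]'

```text
clock: 15.13
tcp_pos: [0.4889, -0.2664, 0.0547]
eef_rot: [0.002, 0.803, 0.597, -0.001]
contact_force: [0.4, -0.5, -0.6]
opening: 0.0556
```

drive_tool --moves '[{"jaw": 0.3, "linear": [0, 0, -0.01], "rotation": [0, 0, 0]}, {"jaw": 0.3, "linear": [0, 0, -0.015], "rotation": [0, 0, 0]}, {"jaw": 0.3, "linear": [0, 0, -0.02], "rotation": [0, 0, 0]}, {"jaw": 0.3, "linear": [0, 0, -0.025], "rotation": [0, 0, 0]}, {"jaw": 0.3, "linear": [0, 0, -0.03], "rotation": [0, 0, 0]}, {"jaw": 0.3, "linear": [0, 0, -0.03], "rotation": [0, 0, 0]}, {"jaw": 0.3, "linear": [0, 0, -0.02], "rotation": [0, 0, 0]}, {"jaw": 0.3, "linear": [0, 0, 0], "rotation": [0, 0, 0]}]'

```text
clock: 15.8
tcp_pos: [0.4865, -0.2646, 0.212]
eef_rot: [-0.002, 0.803, 0.596, -0.002]
contact_force: [0.6, 0.3, -0.3]
opening: 0.055
```

Run:
```python
from chk import *
import cv2
from plant import read_camera,boxes_of
u=read_camera("side");t=read_camera("top")
for q in("small_bead","big_bead"):print(q,boxes_of("top",q))
for q in("yellow_scoop","blue_scoop","mug","spray_can"):print(q,boxes_of("side",q)[:3])
g=lambda im,x,y,w,h:cv2.resize(im[y:y+h,x:x+w],(400,400),interpolation=cv2.INTER_CUBIC)
cv2.imwrite('pics/g7.png',np.hstack([g(u,170,130,220,220),g(t,225,150,110,110)])[:,:,::-1])
```

```text
15.8 [ 0.48648012 -0.26455736  0.21201632] 0.05504744630021362 [-0.621  0.314  1.631 -0.003  1.201 -0.326]
mouth grader -0.1456334642221006 -0.173422074456773 0.18149079841348892 tilt 0.005563685278357926
small_bead [{'at': [0.5074, -0.0319, 0.1079], 'p': 0.38}]
big_bead []
yellow_scoop [{'at': [0.5474, -0.4009, 0.0155], 'p': 0.78}, {'at': [0.4476, -0.2693, 0.0214], 'p': 0.68}]
blue_scoop [{'at': [0.5584, 0.3155, 0.0295], 'p': 0.89}]
mug [{'at': [0.7747, -0.1428, 0.0674], 'p': 0.94}]
spray_can []
```

View pics/g7.png

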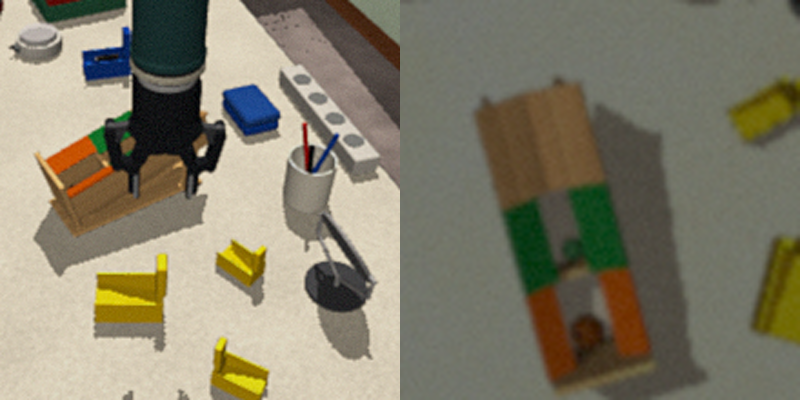

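The scoop stands upright and empty, clear of the gripper. The beads are in their pockets and the bystanders look unmoved.

```bash
python3 -c "
from plant import finish_job;print(finish_job())"
```

```text
the job is handed in; nothing more can be done
None
```

I tipped the large yellow scoop over the high end of the grader, and both beads ran into their own pockets. I then stood the empty scoop on the table near (0.45, -0.26) m, let go, lifted the gripper clear and handed the job in at about 16 s.

**Last checks:**
- **Beads:** the last top picture shows the green bead under the green slot and the amber one under the orange slot.
- **Scoop:** the side picture shows the scoop upright and empty with the gripper about 12 cm above its handle.
- **Other things:** the blue scoop, mug and soap case looked unmoved, and the network put the blue scoop and mug within 5–6 mm of their first readings. The lamp and mirror I judged only by eye. The spray can was out of view in the last picture.

**What went wrong or disagreed:**
- **First grip:** it closed too high on the handle and shifted the scoop about 10 mm. I opened and gripped again lower.
- **Drift while tipping:** the lip ended about 20 mm farther out than the feed point, but the beads had left the scoop by then or soon after.
- **Setting down:** the wrist force rose to about 55 N; the limit is 120 N.
- **Bead detector:** in the last pictures it missed the amber bead, and it put the green one about 0.11 m high with a low score (0.38). I went by the pictures instead, where both beads are visible through their slots.

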